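Ring the nurse on the clinic's call station

ROBOT

A 6-joint arm with a two-finger parallel gripper is mounted at the origin on the work surface. World frame = base frame: x ahead of the robot, y to its left, z up, the work surface at z = 0. Lengths are in m, angles in rad, forces in N, time in s.
With the tool pointing down it reaches from about 0.35 to 0.925 m from the base axis. Payload 6.4 kg.
Tool frame: the origin (TCP) lies at the very end of the fingers, on their centre line; the grasp point (between the pads) lies 19 mm behind it; z points along the fingers, y is the line along which they close (so a half turn about z gives the same grasp; the last joint's range is limited). The gripper opens to 85 mm and grips with 20 to 120 N. Pads are 22 mm wide; open, the fingers measure 114 mm over their backs; the gripper's body (76 mm by 85 mm) begins 54 mm behind the grasp point. The pads swing forward as they close: fully open they stand 13 mm farther back than shut.
Start: joints at [0.959, 0.245, 1.558, -0, 1.339, -0.174], TCP at [0.276, 0.589, 0.231] pointing down, gripper open.
Joint ranges: [-3.13, 3.13], [-1.02, 2.26], [0.13, 2.54], [-0.95, 4.09], [0.21, 2.88], [-2.74, 2.74]. Speed limits (rad/s): [2.57, 2.57, 3.14, 3.14, 3.14, 3.14].

INTERFACE

Orientations are given as a unit quaternion [x, y, z, w].
In Python, from workcell import bot gives the robot as it stands. The module is installed in compiled form; this text tells all that it offers.
- The arm moves only by the tool apply_moves, never from a script. Its argument "moves" is a list of rows, each a list of 2 entries, a list of its own where there are three numbers: the shift along the tool's x, y, z in mm, then the turn, a rotation vector about the tool's x, y, z in degrees. A call has 1 to 20 rows; each row shifts and turns the commanded pose from where the row before left it, along the tool's axes as they then stand; what a row does not reach is not made up. A row lasts 1/12 s, in which the tool goes at most 41.7 mm and 7.16 degrees, less where a joint would pass 70% of its speed; a pose out of reach is approached as far as the arm can. A call with a gripper value outside its range is refused whole. "gripper" is the opening, from 0 (shut) to 1 (fully open), set as the call begins (left out, the last holds). The fingers move at their own pace and stop on an object; "force" is the grip in N (left out, the last holds). Time passes only in rows, so rows that do not move let the fingers close. It gives the time, the measured TCP pose, the force, the opening and the grip force at its end, in the units of the state.
- bot.read_state(): the state, without advancing time (a new reading comes with each control period).
- bot.get_image(name): name is "scene" or "top" or "wrist"; returns a dict with "frame" (480x640x3 uint8, blue, green, red), "depth" (480x640 float32, m along the optical axis (not along the pixel's ray), 0 where there is no reading), "mtx" (3x3 intrinsics, pixels), "rvec" (rotation vector, rad) and "tvec" (3), from world to camera coordinates, as OpenCV has them; the wrist camera has in their place "T_tool_cam" (4x4, takes a point from camera to tool coordinates, whose origin is the TCP and whose axes are the flange's). Camera axes: x right, y down, z forward; pixel columns grow to the right and rows downward; lengths in m; the calibration is good to about 2 mm. A picture is of the moment at which its call begins: read the wrist's pose just before it.
- bot.hand_in(): hands the job in; it is judged then, once.
Trained networks look in a picture, given as the dict that the camera call returned (one of the last four; its "shot" number tells which), for a name from the list of things; names that differ only in an ending like _2 or _b are one class to them, and where a whole thing is asked for, a point or a joint stands for the part that bears it (a point fixed in the world has none). Each returns a list of dicts, best first, with "p" (0 to 1); they miss things now and then, are a little off and sometimes report something else, mostly with a low value. They report only what shows in the picture. A call takes as long as a camera call.
- bot.find_in(thing, picture): "point" ([column, row] in pixels, amid what is visible of it).
The state is a dict: "time_s": time; "q": joint angles; "qd": joint speeds; "joint_efforts": joint torques, N m; "tool_pos": TCP position; "orientation": TCP orientation; "ft_force": force on the tool from outside, world axes, zero at the start; "ft_torque": the same for the moment, N m; "width": finger opening in m; "grasp_force": force on a finger pad.
Only numpy, scipy, OpenCV 4.12 (cv2) and the standard library are available. Lean on these libraries where they do the work, as an engineer would, in place of code of your own. Each camera call takes 0.05 s, during which the arm holds its last target. There are 200 camera calls.

TASK

Ring for the nurse on the grey call station: with the fingertips press the long bar-shaped key gently down, keep it down for a full second and let it come up, then press the smaller of the two round keys gently to end the call, and withdraw. Do not press the square key or the larger round key, and leave the bottles, jars and other things standing about as they are.

Things in the scene. Friction and masses are not known exactly. Their poses are not given: they have to be found in the camera images.
- console: grey desk call station fixed to the counter, 160 mm (its x) by 230 mm (its y) by 45 mm high. Origin: centre of its underside, at counter height; z up; x points away from the robot, y to the left (turned by the station's yaw). Four white keys stand in a 2 x 2 block on its top, at x = -35 or +35 mm and y = -60 or +10 mm in its frame; which key is in which of the four places varies. Speaker slots fill the left part of the top.
- bar_key_top (a point): long bar-shaped key, 44 x 18 mm, long side along the station's y: centre of its top face, 10 mm above the station's top (55 mm above the counter) when up. The point goes down with the key.
- bar_key (a joint): travel of the bar key in m: 0 up, 0.008 fully down. Springs back by itself; takes 2 N to start moving and 6 N at full travel, rising evenly (4 N halfway). It counts as pressed from 4.5 mm down (4.3 N), and meets a hard stop at 8 mm, so about 6 mm (5 N) is a good press.
- square_key_top (a point): square key, 26 x 26 mm: centre of its top face, 10 mm above the station's top (55 mm above the counter) when up. The point goes down with the key.
- square_key (a joint): travel of the square key in m: 0 up, 0.008 fully down. Springs back by itself; takes 2 N to start moving and 6 N at full travel, rising evenly (4 N halfway). It counts as pressed from 4.5 mm down (4.3 N), and meets a hard stop at 8 mm, so about 6 mm (5 N) is a good press.
- big_round_key_top (a point): larger round key, 34 mm across: centre of its top face, 10 mm above the station's top (55 mm above the counter) when up. The point goes down with the key.
- big_round_key (a joint): travel of the big round key in m: 0 up, 0.008 fully down. Springs back by itself; takes 2 N to start moving and 6 N at full travel, rising evenly (4 N halfway). It counts as pressed from 4.5 mm down (4.3 N), and meets a hard stop at 8 mm, so about 6 mm (5 N) is a good press.
- small_round_key_top (a point): smaller round key, 20 mm across: centre of its top face, 10 mm above the station's top (55 mm above the counter) when up. The point goes down with the key.
- small_round_key (a joint): travel of the small round key in m: 0 up, 0.008 fully down. Springs back by itself; takes 2 N to start moving and 6 N at full travel, rising evenly (4 N halfway). It counts as pressed from 4.5 mm down (4.3 N), and meets a hard stop at 8 mm, so about 6 mm (5 N) is a good press.
- eye_dropper: tiny eye-dropper bottle, 24 mm across, 42 mm tall, standing on top of the call station by the speaker slots. Loose; origin at the centre of its underside. To be left alone.
- squat_dropper: squat white dropper bottle, 30 mm across, 58 mm tall, on the counter left of the station. Loose; origin at the centre of its underside. To be left alone.
- swab_jar: amber glass jar with cotton swabs, 60 mm across, 128 mm tall with the swabs, beyond and left of the station. Loose; origin at the centre of its underside. To be left alone.
- ointment_jar: low screw-top jar, 48 mm across and 48 mm tall, beyond the station. Loose; origin at the centre of its underside. To be left alone.
- wash_bottle: wash bottle, 52 mm across, 120 mm tall, beyond and right of the station. Loose; origin at the centre of its underside. To be left alone.
- thermometer: white digital thermometer lying on the counter right of the station, about 135 x 20 x 12 mm. Loose; origin at the centre of its underside, near mid-length; x along it. To be left alone.
- ear_cone: black ear-scope cone standing point up in front of the station (robot side), 22 mm across, 34 mm tall. Loose; origin at the centre of its underside. To be left alone.

How it is judged:
By the outcome, as a careful person would: the job done as asked, in the order asked, and still so for the second after the job is handed in, with the robot touching nothing.
It also fails if it takes over 38 s, if anything falls off the work surface, if the arm or the gripper's body presses on something with over 40 N, if the wrist force passes 120 N, or if a joint passes its speed limit or range.

## Working session

There is one attempt and no reset: what is moved stays moved. The work goes in short steps, Python scripts to look and compute and a tool call to move; the robot and the scene stay as the last step left them, time stands still between calls to the robot, and variables do not carry over. Pictures are saved under pics/ and viewed, at most 10 in all, crops included, and the job is handed in when it is done.

Besides the shell and the picture viewer there is one more tool, called after ">>>" as name([rows], argument=value, ...), one row to a line, values as JSON. apply_moves: Moves the arm, as the interface text tells. Its arguments: {"type":"object","properties":{"moves":{"type":"array","items":{"type":"array"}},"gripper":{"type":"number"},"force":{"type":"number"}},"required":["moves"]}

```bash
mkdir -p pics
cat > h.py <<'E'
import numpy as np, cv2
from workcell import bot
from scipy.spatial.transform import Rotation as R
def w(pic,uv,z=None):
    K=pic['mtx'];Rm=cv2.Rodrigues(np.array(pic['rvec'],float))[0];t=np.array(pic['tvec'],float).ravel()
    u,v=uv; r=np.linalg.inv(K)@np.array([u,v,1.])
    if z is None:
        d=np.median(pic['depth'][int(v)-2:int(v)+3,int(u)-2:int(u)+3]); return Rm.T@(r*d-t)
    o=-Rm.T@t; dd=Rm.T@r; return o+dd*(z-o[2])/dd[2]
E
python3 - <<'E'
from h import *
s=bot.read_state();print(s['time_s'],s['tool_pos'],s['orientation'],s['width'],s['ft_force'])
p=bot.get_image('top');cv2.imwrite('pics/top.png',p['frame'])
for n in ['console','bar_key_top','square_key_top','big_round_key_top','small_round_key_top','eye_dropper','swab_jar','wash_bottle','ear_cone']:
    for d in bot.find_in(n,p)[:2]:print(n,d['p'],np.round(d['point']),w(p,d['point']).round(3),w(p,d['point'],.055).round(3))
E
```

```text
0.0 [0.27524338 0.58822912 0.23016019] [ 2.17152308e-01  9.76137239e-01 -9.12366699e-04 -3.64816850e-04] 0.08583773782803535 [ 0.52289916 -0.16912168  0.43563128]
console 0.96 [304. 271.] [0.536 0.107 0.047] [0.535 0.106 0.055]
console 0.66 [338. 245.] [0.578 0.05  0.057] [0.578 0.05  0.055]
bar_key_top 0.67 [295. 250.] [0.571 0.121 0.056] [0.571 0.121 0.055]
square_key_top 0.77 [336. 291.] [0.502 0.053 0.056] [0.502 0.053 0.055]
big_round_key_top 0.69 [296. 290.] [0.504 0.12  0.056] [0.504 0.12  0.055]
small_round_key_top 0.63 [338. 246.] [0.577 0.049 0.056] [0.577 0.049 0.055]
eye_dropper 0.74 [188. 201.] [0.666 0.315 0.015] [0.657 0.304 0.055]
eye_dropper 0.62 [248. 247.] [0.572 0.195 0.084] [0.577 0.2   0.055]
swab_jar 0.7 [184. 203.] [0.656 0.312 0.046] [0.654 0.31  0.055]
swab_jar 0.66 [420. 194.] [ 0.655 -0.084  0.097] [ 0.664 -0.089  0.055]
wash_bottle 0.58 [420. 194.] [ 0.654 -0.085  0.098] [ 0.664 -0.09   0.055]
wash_bottle 0.5 [246. 247.] [0.572 0.197 0.087] [0.576 0.203 0.055]
ear_cone 0.56 [258. 334.] [0.432 0.187 0.014] [0.432 0.182 0.055]
```

View pics/top.png

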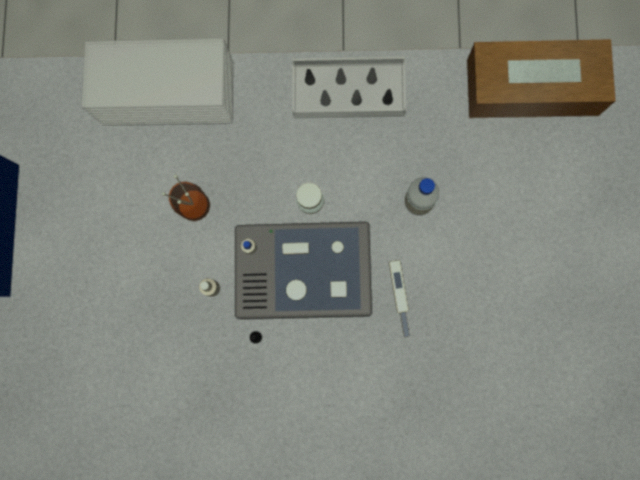

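The top view shows the bar key at (295,249), the small round key at (338,246), the big round key at (296,290) and the square key at (339,289). All of them sit at a measured height of about 0.056 m, and the spacings match the 70 mm grid. I'll move above the bar with the gripper shut.

>>> apply_moves([
  [[-31,-20,4],[0,0,0]],
  [[-31,-20,4],[0,0,0]],
  [[-31,-20,4],[0,0,0]],
  [[-31,-20,4],[0,0,0]],
  [[-31,-20,4],[0,0,0]],
  [[-31,-20,4],[0,0,0]],
  [[-31,-20,4],[0,0,0]],
  [[-31,-20,4],[0,0,0]],
  [[-31,-20,4],[0,0,0]],
  [[-31,-20,4],[0,0,0]],
  [[-31,-20,4],[0,0,0]],
  [[-31,-20,4],[0,0,0]],
  [[-31,-20,4],[0,0,0]],
  [[-31,-20,4],[0,0,0]],
  [[-31,-20,4],[0,0,0]],
  [[0,0,0],[0,0,-6]],
  [[0,0,0],[0,0,-6]],
  [[0,0,0],[0,0,-6]],
  [[0,0,0],[0,0,-6]],
  [[0,0,0],[0,0,0]],
], gripper=0, force=30)

```text
time_s: 2.17
tool_pos: [0.5696, 0.1197, 0.1714]
orientation: [0.009, 1.0, 0.0, 0.0]
ft_force: [-0.0, 0.5, -0.1]
width: 0.0001
grasp_force: 0.0
```

Run:
```python
from h import *
s=bot.read_state();print(s['time_s'],s['tool_pos'],R.from_quat(s['orientation']).as_matrix().round(3),s['width'],s['ft_force'],s['qd'])
p=bot.get_image('wrist');cv2.imwrite('pics/w1.png',p['frame'])
T=np.eye(4);T[:3,:3]=R.from_quat(s['orientation']).as_matrix();T[:3,3]=s['tool_pos']
M=np.linalg.inv(T@np.array(p['T_tool_cam']));p['rvec']=cv2.Rodrigues(M[:3,:3])[0];p['tvec']=M[:3,3]
q=bot.get_image('wrist')
for n in ['bar_key_top','square_key_top','big_round_key_top','small_round_key_top']:
    for d in bot.find_in(n,q)[:2]:print(n,d['p'],np.round(d['point']),w(p,d['point']).round(4),w(p,d['point'],.055).round(4))
```

```text
2.1667 [0.56961887 0.11970899 0.17135916] [[-1.     0.018  0.   ]
 [ 0.018  1.     0.   ]
 [-0.     0.    -1.   ]] 0.00010173739505534154 [-0.01867934  0.53466413 -0.14662739] [ 0.00344147 -0.00108381  0.00084024  0.00112995 -0.00014848  0.13898569]
bar_key_top 0.63 [321. 146.] [0.503  0.119  0.0555] [0.503 0.119 0.055]
bar_key_top 0.58 [326. 241.] [0.573  0.122  0.0553] [0.5731 0.122  0.055 ]
square_key_top 0.63 [225. 150.] [0.5046 0.0511 0.0552] [0.5046 0.0511 0.055 ]
big_round_key_top 0.87 [323. 143.] [0.5009 0.1207 0.0553] [0.501  0.1207 0.055 ]
big_round_key_top 0.53 [427. 244.] [0.571  0.1936 0.0732] [0.5766 0.1991 0.055 ]
small_round_key_top 0.76 [232. 244.] [0.5744 0.0496 0.0552] [0.5745 0.0496 0.055 ]
```

View pics/w1.png

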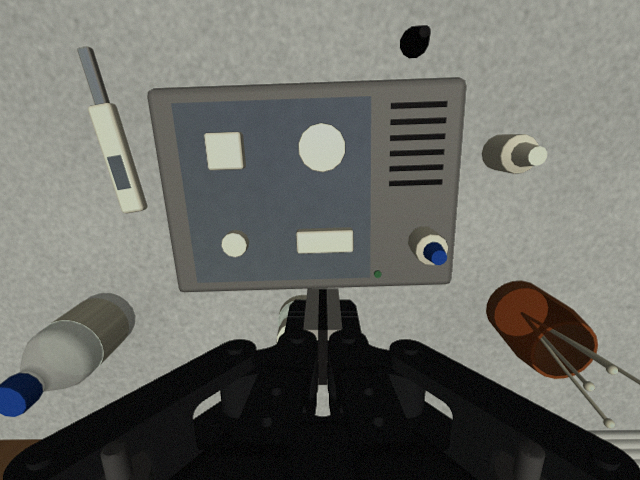

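The wrist view shows the bar at (325,241), which is (0.573, 0.122), and the small round key at (233,245), which is (0.5745, 0.0495). Both are at 55 mm height. I'll descend to just above the bar.

>>> apply_moves([
  [[-3.5,2,20],[0,0,0]],
  [[0,0,25],[0,0,0]],
  [[0,0,25],[0,0,0]],
  [[0,0,20],[0,0,0]],
  [[0,0,12],[0,0,0]],
  [[0,0,6],[0,0,0]],
  [[0,0,0],[0,0,0]],
  [[0,0,0],[0,0,0]],
])

```text
time_s: 3.13
tool_pos: [0.5738, 0.1218, 0.0641]
orientation: [0.01, 1.0, 0.0, 0.001]
ft_force: [0.6, -0.1, -0.6]
width: 0.0
grasp_force: 0.0
```

>>> apply_moves([
  [[0,0,4],[0,0,0]],
  [[0,0,3],[0,0,0]],
  [[0,0,2],[0,0,0]],
  [[0,0,1.5],[0,0,0]],
  [[0,0,1.5],[0,0,0]],
  [[0,0,0],[0,0,0]],
  [[0,0,0],[0,0,0]],
])

```text
time_s: 3.72
tool_pos: [0.5736, 0.1218, 0.0518]
orientation: [0.009, 1.0, 0.0, 0.001]
ft_force: [0.2, -0.3, 3.3]
width: 0.0003
grasp_force: 1.7
```

The 3.3 N reading at about 3 mm of travel fits the spring. I'll go 2.8 mm further and hold.

>>> apply_moves([
  [[0,0,1.4],[0,0,0]],
  [[0,0,1.4],[0,0,0]],
  [[0,0,0],[0,0,0]],
  [[0,0,0],[0,0,0]],
  [[0,0,0],[0,0,0]],
])

```text
time_s: 4.13
tool_pos: [0.5736, 0.1218, 0.0489]
orientation: [0.009, 1.0, 0.0, 0.001]
ft_force: [0.8, -0.5, 4.3]
width: -0.0002
grasp_force: 2.4
```

>>> apply_moves([
  [[0,0,0.5],[0,0,0]],
  [[0,0,0],[0,0,0]],
  [[0,0,0],[0,0,0]],
  [[0,0,0],[0,0,0]],
  [[0,0,0],[0,0,0]],
  [[0,0,0],[0,0,0]],
  [[0,0,0],[0,0,0]],
  [[0,0,0],[0,0,0]],
])

```text
time_s: 4.8
tool_pos: [0.5736, 0.1218, 0.0484]
orientation: [0.009, 1.0, 0.0, 0.001]
ft_force: [1.0, 0.7, 4.5]
width: -0.0002
grasp_force: 2.6
```

>>> apply_moves([
  [[0,0,0],[0,0,0]],
  [[0,0,0],[0,0,0]],
  [[0,0,0],[0,0,0]],
  [[0,0,0],[0,0,0]],
  [[0,0,0],[0,0,0]],
  [[0,0,0],[0,0,0]],
  [[0,0,0],[0,0,0]],
  [[0,0,0],[0,0,0]],
])

```text
time_s: 5.47
tool_pos: [0.5736, 0.1218, 0.0484]
orientation: [0.009, 1.0, 0.0, 0.001]
ft_force: [1.8, 0.1, 5.2]
width: 0.0
grasp_force: 2.6
```

>>> apply_moves([
  [[0,0,0],[0,0,0]],
  [[0,0,0],[0,0,0]],
  [[0,0,-2],[0,0,0]],
  [[0,0,-4],[0,0,0]],
  [[0,0,-8],[0,0,0]],
  [[0,0,-16],[0,0,0]],
  [[-1,-24,0],[0,0,0]],
  [[-1,-24,0],[0,0,0]],
  [[0,-24,0],[0,0,0]],
  [[0,0,8],[0,0,0]],
  [[0,0,5],[0,0,0]],
  [[0,0,0],[0,0,0]],
  [[0,0,0],[0,0,0]],
])

```text
time_s: 6.55
tool_pos: [0.5726, 0.0506, 0.064]
orientation: [0.009, 1.0, 0.0, -0.001]
ft_force: [0.2, -0.4, 0.4]
width: 0.0001
grasp_force: 0.0
```

Run:
```python
from h import *
s=bot.read_state();print(s['time_s'],s['tool_pos'],s['ft_force'])
p=bot.get_image('wrist');cv2.imwrite('pics/w2.png',p['frame'])
```

```text
6.55 [0.57255459 0.0506459  0.06395371] [ 0.21045651 -0.36229954  0.38586304]
```

View pics/w2.png

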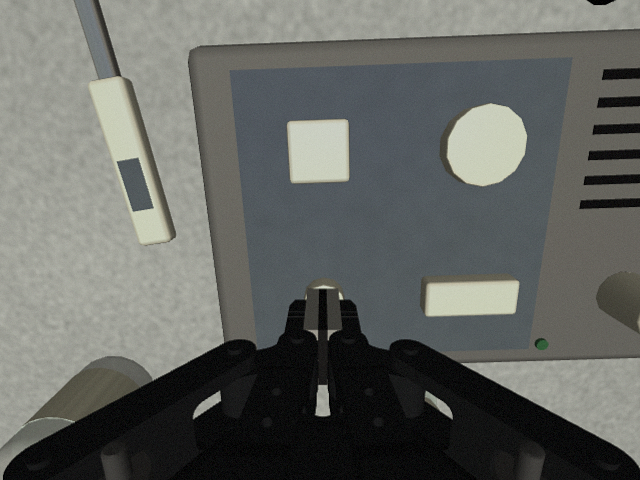

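The fingertips at (323,290) are over the small round key at (325,287), and the bar key is up again. I'll press with a 2 mm correction.

>>> apply_moves([
  [[-2,-1,4],[0,0,0]],
  [[0,0,3],[0,0,0]],
  [[0,0,2],[0,0,0]],
  [[0,0,1.5],[0,0,0]],
  [[0,0,1.5],[0,0,0]],
  [[0,0,0],[0,0,0]],
  [[0,0,0],[0,0,0]],
])

```text
time_s: 7.18
tool_pos: [0.5756, 0.049, 0.0531]
orientation: [0.009, 1.0, 0.0, -0.0]
ft_force: [-1.8, 1.5, 2.3]
width: -0.0
grasp_force: 1.4
```

>>> apply_moves([
  [[0,0,1.6],[0,0,0]],
  [[0,0,1.6],[0,0,0]],
  [[0,0,1.4],[0,0,0]],
  [[0,0,0],[0,0,0]],
  [[0,0,0],[0,0,0]],
  [[0,0,0],[0,0,0]],
])

```text
time_s: 7.68
tool_pos: [0.5759, 0.0488, 0.0487]
orientation: [0.009, 1.0, 0.0, 0.0]
ft_force: [-1.8, 1.6, 4.7]
width: 0.0002
grasp_force: 2.5
```

>>> apply_moves([
  [[0,0,0.3],[0,0,0]],
  [[0,0,0],[0,0,0]],
  [[0,0,0],[0,0,0]],
  [[0,0,-2],[0,0,0]],
  [[0,0,-4],[0,0,0]],
  [[0,0,-8],[0,0,0]],
  [[0,0,-16],[0,0,0]],
  [[0,0,-30],[0,0,0]],
  [[0,0,-40],[0,0,0]],
  [[0,0,-40],[0,0,0]],
  [[0,0,-20],[0,0,0]],
  [[0,0,0],[0,0,0]],
  [[0,0,0],[0,0,0]],
])

```text
time_s: 8.77
tool_pos: [0.5763, 0.0483, 0.2098]
orientation: [0.01, 1.0, -0.0, 0.002]
ft_force: [-0.5, 0.5, -0.3]
width: 0.0
grasp_force: 0.0
```

Run:
```python
from h import *
s=bot.read_state();print(s['time_s'],s['tool_pos'],s['ft_force'])
p=bot.get_image('wrist');cv2.imwrite('pics/w3.png',p['frame'])
```

```text
8.7667 [0.57633348 0.04832307 0.2097603 ] [-0.45189908  0.48391957 -0.30681723]
```

View pics/w3.png

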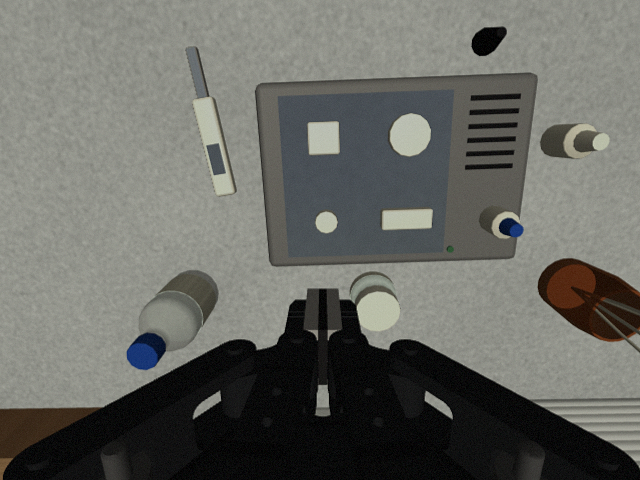

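The arm is clear, the keys at (326,222) and (407,219) are both up, and every loose item is still standing.

```bash
python3 -c "
from workcell import bot
print(bot.hand_in())"
```

```text
the job is handed in; nothing more can be done
None
```

I held the bar key about 6 mm down for over a second and let it come up, then pressed the smaller round key about 6 mm, withdrew, and handed the job in at about 9 s; nothing else was touched, and the hand-in gave no verdict.

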